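# Let off the ratchet bench clamp

### The arm

A 7-joint arm with a two-finger parallel gripper is mounted at the origin on a cart in front of the work surface, level with it; the furniture and walls round the work are solid. World frame = base frame: x ahead of the robot, y to its left, z up, the work surface at z = 0. Lengths are in m, angles in rad, forces in N, time in s.
With the tool pointing down it reaches from about 0.4 to 0.875 m from the base axis. Payload 19.3 kg.
Tool frame: the origin (TCP) lies on the mounting face of the last link; the fingertips stand 173 mm ahead of it and the grasp point (between the pads) lies 155 mm ahead of it (bot.grip_point_offset is the distance from the TCP to the grasp point, in m); z points along the fingers, y is the line along which they close (so a half turn about z gives the same grasp; the last joint's range is limited). The gripper opens to 85 mm and grips with 20 to 120 N. Pads are 22 mm wide; open, the fingers measure 114 mm over their backs; the gripper's body (76 mm by 85 mm) begins 54 mm behind the grasp point. The pads swing forward as they close: fully open they stand 13 mm farther back than shut.
Start: joints at [1.183, 0.521, -0.036, 1.599, 0.021, 1.021, -0.113], TCP at [0.195, -0.594, 0.405] pointing down, gripper open.
Joint ranges: [-2.91, 2.91], [-0.3, 2.13], [-1.5, 1.42], [0.17, 2.43], [-1.26, 4.41], [0.16, 1.93], [-2.52, 2.52]. Speed limits (rad/s): [1.89, 1.89, 2.39, 2.39, 3.01, 3.01, 3.01].

### API

Orientations are given as [roll, pitch, yaw] about the fixed x, y, z axes, in that order (R = Rz(yaw) Ry(pitch) Rx(roll)).
In Python, from workcell import bot gives the robot as it stands.
- The arm moves only by the tool arm_command, never from a script. Its argument "deltas" is a list of rows, each a list of 3 entries, a list of its own where there are three numbers: the shift along the tool's x, y, z in cm, then the turn, a rotation vector about the tool's x, y, z in rad, then the finger opening in cm, from 0 to 8.54. In form: [[[tx, ty, tz], [rx, ry, rz], claw], ...]. A call has 1 to 20 rows; each row shifts and turns the commanded pose from where the row before left it, along the tool's axes as they then stand; what a row does not reach is not made up. A row lasts 1/10 s, in which the tool goes at most 50 mm and 8.59 degrees, less where a joint would pass 70% of its speed; a pose out of reach is approached as far as the arm can. A call with a gripper value outside its range is refused whole. The fingers move at their own pace and stop on an object; "newtons" is the grip in N (left out, the last holds). Time passes only in rows, so rows that do not move let the fingers close. It gives the time, the measured TCP pose, the force, the opening and the grip force at its end, in the units of the state.
- bot.observe(): the state, without advancing time (a new reading comes with each control period).
- bot.grab_frame(name): name is "side" or "top"; returns a dict with "frame" (480x640x3 uint8, red, green, blue), "K" (3x3 intrinsics, pixels), "k1" (the pictures are not rectified: a ray, as slopes to the right and down, at radius r is drawn at 1 + k1 r^2 times it, then the intrinsics apply), "rvec" (rotation vector, rad) and "tvec" (3), from world to camera coordinates, as OpenCV has them. Camera axes: x right, y down, z forward; pixel columns grow to the right and rows downward; lengths in m; the calibration is good to about 2 mm. A picture is of the moment at which its call begins. There is no depth.
- bot.job_done(): hands the job in; it is judged then, once.
Trained networks look in a picture, given as the dict that the camera call returned (one of the last four; its "shot" number tells which), for a name from the list of things; names that differ only in an ending like _2 or _b are one class to them, and where a whole thing is asked for, a point or a joint stands for the part that bears it (a point fixed in the world has none). Each returns a list of dicts, best first, with "p" (0 to 1); they miss things now and then, are a little off and sometimes report something else, mostly with a low value. They report only what shows in the picture. A call takes as long as a camera call.
- bot.find_in(name, picture): "rect" ([left, top, width, height] in pixels, round what is visible of it).
- bot.mark_of(name, picture): "at" ([column, row] in pixels: a listed point, or the origin of a listed thing).
The state is a dict: "clock": time; "qpos": joint angles; "qd": joint speeds; "joint_efforts": joint torques, N m; "position": TCP position; "tool_rot": TCP orientation; "force": force on the tool from outside, world axes, zero at the start; "moment": the same for the moment, N m; "grip_width": finger opening in m; "finger_force": force on a finger pad.
Only numpy, scipy, OpenCV 4.12 (cv2) and the standard library are available. Lean on these libraries where they do the work, as an engineer would, in place of code of your own. Each camera call takes 0.05 s, during which the arm holds its last target. There are 200 camera calls.

### The job

The block in the ratchet clamp is ready to come off: flick the steel pawl lever under the guard bar over past its snap to the off side while the drum is still wound, then take the crank handle, wind it forward a touch so the loaded pawl drops out of the wheel, and ease the drum back by hand, never letting it fly, until it stands at its stop with the jaw fully open. Leave the lever off and let go of the crank; leave the block in the clamp and do not disturb the tape measure, glue brush and glue bottle.

Things in the scene. Friction and masses are not known exactly. Their poses are not given: they have to be found in the camera images.
- clamp: Ratchet bench clamp, fixed. Plywood base 200 (x) x 350 (y) x 18 mm. Origin: underside of the base, on the drum's upright axis; base spans x -70 to +130, y -130 to +220 mm. +x to the rear (away from the robot), +y towards jaw and block, z up.
- guard_bar (a point): Middle of the underside of the fixed aluminium guard bar, 24 (x) x 350 (y) x 16 mm, underside 155 mm above the table, along the clamp's y at clamp x 107 mm, on posts 22x18 mm at clamp y -115 and +205. It stands over the lever's tab: reach the tab from the front, tool leaning 25 to 45 deg, fingers pointing down and rearwards.
- drum (a joint): Drum with ratchet wheel (92 mm across), rad. 0 = wound, held by the pawl; grows clockwise seen from above as it runs back; 1.4 = stop, jaw open (28 mm of travel); winds forward to -0.5. A return spring always pulls it back, 0.21 to 0.27 N m (3 to 4 N at the handle); let go with the pawl out it flies (over 10 rad/s).
- drum_axis (a point): Point on the drum's vertical axis, 66 mm above the table, on top of the crank arm (hub bolt to 74 mm).
- handle_mid (a point): Middle of the crank's upright wooden handle, 95 mm above the table: round, 20 mm across, 67 to 123 mm above the table, spinning freely on its pin, 70 mm from the drum axis. Starts at the clamp's front right and comes back clockwise (from above) past the front to the front left; crank arm under it tops out at 66 mm.
- selector (a joint): Pawl lever, rad, on an upright pivot at x +49, y -42 mm of the clamp. 0 = on; grows clockwise seen from above (tab moves to clamp -y by 33 mm); 0.7 = off stop. Over-centre spring (3 to 4 N at the tab): past about 0.4 it snaps over and stays off.
- lever_tab (a point): Middle of the lever's upright steel tab, the part to push, 78 mm above the table, 48 mm from the pivot: a plate 30 mm long (pointing rearwards from the pivot, 20 deg towards +y when on, towards -y when off), 7 mm thick, 55 to 101 mm above the table; the arm beneath it tops out at 57 mm.
- pawl_tip (a point): Tip of the pawl at the rear of the ratchet wheel, 46 mm above the table. A light spring ties it to the lever: with the lever off, the loaded pawl stays hooked in the undercut tooth until the drum is wound forward 0.04 to 0.1 rad (3 to 7 mm at the handle); then the tip springs out by about 20 mm and stays out.
- block: Wooden block 60x80x18 mm lying flat on the base between jaw and fence; origin at the centre of its underside. To be left where it is.
- tape_measure: Tape measure 66x86x38 mm on the table in front of the clamp; origin at the centre of its underside. Bystander.
- glue_brush: Glue brush 208 mm long, 16 mm high, on the table to the right of the clamp; origin at the centre of its underside. Bystander.
- glue_bottle: Glue bottle 56 mm across, 192 mm high, standing to the left of the clamp; origin at the centre of its underside. Bystander.

How it is judged:
On the way:
1. the pawl lever is snapped over to off while the drum is still wound (value of joint selector above 0.6 rad and value of joint drum below 0.1 rad), for 0.1 s.
At the end, for the whole second after the job is handed in: The drum is back at its stop (joint above 1.33 of 1.4 rad) and at rest, and the pawl lever is still off (above 0.6 of 0.7 rad) (value of joint drum above 1.33 rad and velocity of joint drum between -0.1 and 0.1 rad/s and value of joint selector above 0.6 rad); the robot touches nothing.
It fails at once if the drum flies back faster than 5 rad/s (velocity of joint drum above 5 rad/s).
It fails at once if the block is moved more than 20 mm (distance of block from where it was at the start of the episode above 0.02 m).
It fails at once if the tape measure is moved more than 30 mm (distance of tape_measure from where it was at the start of the episode above 0.03 m).
It fails at once if the glue brush is moved more than 30 mm (distance of glue_brush from where it was at the start of the episode above 0.03 m).
It fails at once if the glue bottle is moved more than 30 mm (distance of glue_bottle from where it was at the start of the episode above 0.03 m).
It also fails if it takes over 45 s, if anything falls off the work surface, if the arm or the gripper's body presses on something with over 40 N, if the wrist force passes 120 N, or if a joint passes its speed limit or range.

## Working session

There is one attempt and no reset: what is moved stays moved. The work goes in short steps, Python scripts to look and compute and a tool call to move; the robot and the scene stay as the last step left them, time stands still between calls to the robot, and variables do not carry over. Pictures are saved under pics/ and viewed, at most 10 in all, crops included, and the job is handed in when it is done.

Besides the shell and the picture viewer there is one more tool, called after "Request:" as name(argument=value, ...) on one line, values as JSON. arm_command: Moves the arm, as the interface text tells. Its arguments: {"type":"object","properties":{"deltas":{"type":"array","items":{"type":"array"}},"newtons":{"type":"number"}},"required":["deltas"]}

```bash
mkdir -p pics; ls; cat > h.py <<'E'
import numpy as np, cv2
from scipy.spatial.transform import Rotation as R
from workcell import bot
def ray(px,f):
    K=np.array(f["K"],float);u=(px[0]-K[0,2])/K[0,0];v=(px[1]-K[1,2])/K[1,1]
    rd=np.hypot(u,v);r=rd
    for _ in range(30): r=rd/(1+f["k1"]*r*r)
    s=r/rd if rd>0 else 1
    Rm=cv2.Rodrigues(np.array(f["rvec"],float))[0]
    return -Rm.T@np.array(f["tvec"],float).ravel(), Rm.T@np.array([u*s,v*s,1.])
def atz(px,f,z):
    c,d=ray(px,f);return c+d*(z-c[2])/d[2]
def tri(p1,f1,p2,f2):
    A=np.zeros((3,3));b=np.zeros(3)
    for p,f in((p1,f1),(p2,f2)):
        c,d=ray(p,f);d=d/np.linalg.norm(d);P=np.eye(3)-np.outer(d,d);A+=P;b+=P@c
    return np.linalg.solve(A,b)
def proj(X,f):
    Rm=cv2.Rodrigues(np.array(f["rvec"],float))[0]
    c=Rm@np.array(X,float)+np.array(f["tvec"],float).ravel();u=c[0]/c[2];v=c[1]/c[2]
    s=1+f["k1"]*(u*u+v*v);K=np.array(f["K"]);return np.array([K[0,0]*u*s+K[0,2],K[1,1]*v*s+K[1,2]])
Z=dict(clamp=0,guard_bar=.155,drum_axis=.066,handle_mid=.095,lever_tab=.078,pawl_tip=.046,block=.018,tape_measure=0,glue_brush=0,glue_bottle=0)
def save(f,n): cv2.imwrite("pics/"+n,cv2.cvtColor(f["frame"],cv2.COLOR_RGB2BGR))
E
python3 - <<'E'
from h import *
f={n:bot.grab_frame(n) for n in("side","top")}
for n in f: save(f[n],n+"0.png"); print(n,ray((320,240),f[n])[0].round(3))
for k in Z:
    o=[]
    for n in f:
        m=bot.mark_of(k,f[n])
        o.append(m[0] if m else None)
        if m: print(k,n,np.round(m[0]["at"]),round(m[0]["p"],2),atz(m[0]["at"],f[n],Z[k]).round(4))
    if all(o): print("   tri",tri(o[0]["at"],f["side"],o[1]["at"],f["top"]).round(4))
print(bot.observe())
E
```

```text
pics
side [0.57  0.999 0.955]
top [0.266 0.036 1.578]
clamp side [308. 239.] 0.75 [ 0.5591 -0.1121  0.    ]
clamp top [374. 224.] 0.84 [ 0.5561 -0.1225  0.    ]
   tri [ 0.5585 -0.1236 -0.0101]
guard_bar side [262. 197.] 0.98 [ 0.6682 -0.0916  0.155 ]
guard_bar top [364. 169.] 0.92 [ 0.6651 -0.0835  0.155 ]
   tri [ 0.6656 -0.0833  0.1604]
drum_axis side [309. 220.] 0.57 [ 0.5548 -0.11    0.066 ]
drum_axis top [375. 217.] 0.76 [ 0.5617 -0.1182  0.066 ]
   tri [ 0.5586 -0.1179  0.0611]
handle_mid side [325. 196.] 0.65 [ 0.5119 -0.1724  0.095 ]
handle_mid top [397. 235.] 0.58 [ 0.5094 -0.1689  0.095 ]
   tri [ 0.5106 -0.1689  0.0971]
lever_tab side [271. 206.] 0.6 [ 0.6528 -0.1528  0.078 ]
lever_tab top [388. 181.] 0.5 [ 0.6552 -0.1523  0.078 ]
   tri [ 0.6538 -0.152   0.079 ]
pawl_tip side [289. 225.] 0.47 [ 0.6054 -0.1147  0.046 ]
pawl_tip top [373. 203.] 0.48 [ 0.6022 -0.116   0.046 ]
   tri [ 0.6041 -0.1165  0.044 ]
block side [303. 272.] 0.83 [0.5718 0.0303 0.018 ]
block top [321. 211.] 0.6 [0.5877 0.0201 0.018 ]
   tri [0.5801 0.0217 0.013 ]
tape_measure side [359. 278.] 0.75 [0.
[... 399 characters left out ...]
6]
{'clock': 1.1, 'qpos': array([ 1.18277391,  0.52141704, -0.03626551,  1.5995142 ,  0.02121697,
        1.02107442, -0.1128035 ]), 'qd': array([ 0.00063529, -0.00027315, -0.00207268, -0.00130042,  0.00096591,
        0.00138583, -0.00045118]), 'joint_efforts': array([ 8.46659859e-04, -9.26847124e+01,  1.97888307e+00, -3.70239937e+01,
        1.80561928e-02,  2.02279967e-03,  5.83903852e-05]), 'position': array([ 0.1952691 , -0.59370919,  0.40467546]), 'tool_rot': array([-3.14156712e+00,  3.22492989e-05,  3.17755206e-01]), 'force': array([ 1.2546578 ,  0.17874477, -0.10765106]), 'moment': array([ 0.0144241 , -0.01052572, -0.01896877]), 'finger_force': 0.0, 'grip_width': 0.08516001554611106}
```

```bash
python3 - <<'E'
import cv2
a=cv2.imread('pics/side0.png')[150:300,200:400];b=cv2.imread('pics/top0.png')[140:290,300:500]
cv2.imwrite('pics/c0.png',cv2.vconcat([cv2.resize(a,(760,570)) if 0 else cv2.resize(a,(400,300),interpolation=2),cv2.resize(b,(400,300),interpolation=2)]))
E
```

```text
(no output)
```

View pics/top0.png

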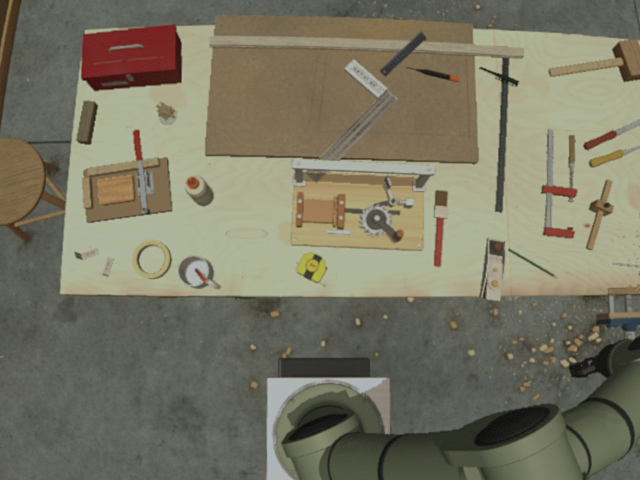

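View pics/c0.png

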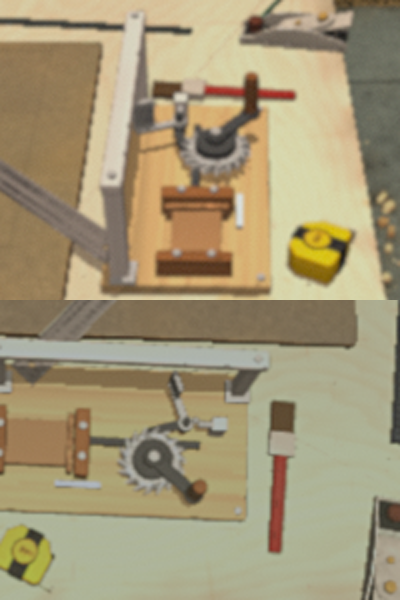

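```bash
cat >> h.py <<'E'
def plan(pos,rpy):
    "total tool-frame shift (cm) and rotvec to goal TCP pose, if translate in current frame; also shift in goal frame"
    s=bot.observe();R0=R.from_euler('xyz',s["tool_rot"]);G=R.from_euler('xyz',rpy);d=(np.array(pos)-s["position"])*100
    print("t",round(s["clock"],2),"pos",s["position"].round(4),"rpy",s["tool_rot"].round(3),"F",s["force"].round(1),"w",round(s["grip_width"],4))
    print("shift now-frame cm",R0.inv().apply(d).round(2),"goal-frame",G.inv().apply(d).round(2),"rot",(R0.inv()*G).as_rotvec().round(3))
E
python3 - <<'E'
from h import *
rpy=[np.pi,-0.7,-0.08]; z=R.from_euler('xyz',rpy).apply([0,0,1]);print(z)
tip=np.array([.648,-.116,.078]); print("push tcp",tip-.173*z)
plan(tip-.273*z+[0,0,.06],rpy)
E
```

```text
[ 0.64215729 -0.05148246 -0.76484219]
push tcp [ 0.53690679 -0.10709353  0.2103177 ]
t 1.1 pos [ 0.1953 -0.5937  0.4047] rpy [-3.142  0.     0.318] F [ 1.3  0.2 -0.1] w 0.0852
shift now-frame cm [ 41.72 -38.05   5.79] goal-frame [ 14.42 -51.24  19.71] rot [-0.139  0.691  0.381]
```

Request:
arm_command(deltas=[[[3,-2.7,0],[0,0,0],0],[[3,-2.7,0.4],[0,0,0],0],[[3,-2.7,0.4],[0,0,0],0],[[3,-2.7,0.4],[0,0,0],0],[[3,-2.7,0.4],[0,0,0],0],[[3,-2.7,0.4],[0,0,0],0],[[3,-2.7,0.4],[0,0,0],0],[[3,-2.7,0.4],[0,0,0],0],[[3,-2.7,0.4],[0,0,0],0],[[3,-2.7,0.4],[0,0,0],0],[[3,-2.7,0.4],[0,0,0],0],[[3,-2.7,0.4],[0,0,0],0],[[3,-2.7,0.4],[0,0,0],0],[[2.7,-2.9,0.4],[0,0,0],0]])

```text
clock: 2.5
position: [0.4735, -0.1009, 0.3527]
tool_rot: [3.141, -0.001, 0.318]
force: [-0.0, 0.5, 0.7]
grip_width: -0.0002
finger_force: 0.0
```

Request:
arm_command(deltas=[[[0,0,0],[-0.017,0.086,0.048],0],[[0,0,0],[-0.017,0.086,0.048],0],[[0,0,0],[-0.017,0.086,0.048],0],[[0,0,0],[-0.017,0.086,0.048],0],[[0,0,0],[-0.017,0.086,0.048],0],[[0,0,0],[-0.017,0.086,0.048],0],[[0,0,0],[-0.017,0.086,0.048],0],[[0,0,0],[-0.017,0.086,0.048],0],[[0,0,0],[0,0,0],0],[[0,0,0],[0,0,0],0]])

```text
clock: 3.5
position: [0.4712, -0.1075, 0.3503]
tool_rot: [3.086, -0.495, 0.034]
force: [0.3, -1.1, 0.5]
grip_width: 0.0002
finger_force: 0.0
```

```bash
python3 - <<'E'
from h import *
rpy=[np.pi,-0.7,-0.08]; z=R.from_euler('xyz',rpy).apply([0,0,1])
tip=np.array([.648,-.116,.078]); plan(tip-.173*z,rpy)
f={n:bot.grab_frame(n) for n in("side","top")}
for k in ("drum_axis","handle_mid","lever_tab","guard_bar","pawl_tip"):
    m=[bot.mark_of(k,f[n]) for n in f]
    if all(m): print(k,[round(x[0]["p"],2) for x in m],tri(m[0][0]["at"],f["side"],m[1][0]["at"],f["top"]).round(4))
cv2.imwrite('pics/s1.png',cv2.resize(cv2.cvtColor(f["side"]["frame"],4)[100:300,200:440],(720,600),interpolation=2))
E
```

```text
t 3.5 pos [ 0.4712 -0.1075  0.3503] rpy [ 3.086 -0.495  0.034] F [ 0.3 -1.1  0.5] w 0.0002
shift now-frame cm [-0.87 -0.69 15.43] goal-frame [-4.01 -0.57 14.93] rot [-0.008  0.202  0.1  ]
drum_axis [0.8, 0.39] [ 0.5633 -0.1236  0.0712]
lever_tab [0.8, 0.52] [ 0.6469 -0.161   0.0753]
guard_bar [0.71, 0.77] [ 0.6686 -0.081   0.1552]
pawl_tip [0.45, 0.42] [ 0.6027 -0.1284  0.0331]
```

View pics/s1.png

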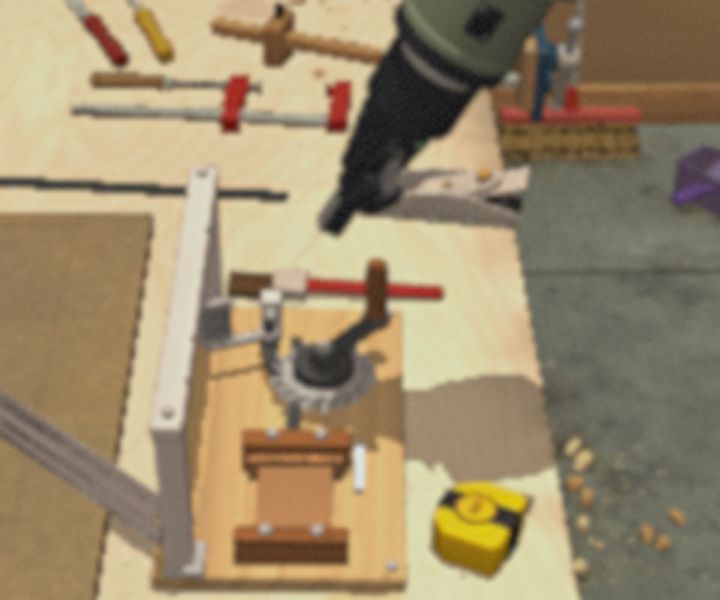

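Request:
arm_command(deltas=[[[0,0,0],[0,0.05,0.025],0],[[0,0,0],[0,0.05,0.025],0],[[0,0,0],[0,0.05,0.025],0],[[0,0,0],[0,0.05,0.025],0],[[0,0,0],[0,0,0],0]])

```text
clock: 4.6
position: [0.4832, -0.1189, 0.3813]
tool_rot: [-3.137, -0.631, -0.061]
force: [-0.6, 0.1, 0.7]
grip_width: 0.0002
finger_force: 0.0
```

```bash
python3 - <<'E'
from h import *
rpy=[np.pi,-0.7,-0.08]; z=R.from_euler('xyz',rpy).apply([0,0,1])
tip=np.array([.648,-.116,.078]); plan(tip-.173*z,rpy); print(bot.observe()["qpos"].round(2))
f=bot.grab_frame("side")
for zz in (.06,.08,.1,.12): print(zz, ((proj([.602,-.165,zz],f)-[200,100])*3).round(), ((proj([.648,-.156,zz],f)-[200,100])*3).round())
E
```

```text
t 4.6 pos [ 0.4832 -0.1189  0.3813] rpy [-3.137 -0.631 -0.061] F [-0.6  0.1  0.7] w 0.0002
shift now-frame cm [-5.81 -1.43 16.93] goal-frame [-6.99 -1.6  16.46] rot [-0.016  0.07   0.015]
[ 0.66  0.31 -0.62  2.17  1.06  0.16 -2.52]
0.06 [272. 327.] [219. 334.]
0.08 [272. 308.] [218. 315.]
0.1 [271. 290.] [217. 297.]
0.12 [270. 271.] [216. 278.]
```

```bash
python3 - <<'E'
from h import *
rpy=[np.pi,-0.58,-0.06]; z=R.from_euler('xyz',rpy).apply([0,0,1])
tip=np.array([.643,-.116,.078]); plan(tip-.173*z,rpy);plan(tip-.233*z,rpy)
E
```

```text
t 4.65 pos [ 0.4828 -0.1187  0.3804] rpy [-3.138 -0.628 -0.061] F [-0.2 -0.2  0.2] w -0.0003
shift now-frame cm [-4.02 -1.17 16.58] goal-frame [-3.21 -1.23 16.75] rot [-0.004 -0.048 -0.   ]
t 4.65 pos [ 0.4828 -0.1187  0.3804] rpy [-3.138 -0.628 -0.061] F [-0.2 -0.2  0.2] w -0.0003
shift now-frame cm [-3.73 -1.2  10.59] goal-frame [-3.21 -1.23 10.75] rot [-0.004 -0.048 -0.   ]
```

Request:
arm_command(deltas=[[[-0.7,-0.2,2],[0,-0.025,0],0],[[-0.7,-0.3,2],[0,-0.025,0],0],[[-0.7,-0.3,2],[0,0,0],0],[[-0.7,-0.3,2],[0,0,0],0],[[-0.6,-0.2,2],[0,0,0],0],[[0,0,0],[0,0,0],0],[[0,0,0],[0,0,0],0]])

```text
clock: 5.35
position: [0.5269, -0.1181, 0.3111]
tool_rot: [-3.126, -0.524, -0.052]
force: [0.0, -0.1, 0.5]
grip_width: 0.0003
finger_force: 0.0
```

```bash
python3 - <<'E'
from h import *
rpy=[np.pi,-0.58,-0.06]; z=R.from_euler('xyz',rpy).apply([0,0,1])
tip=np.array([.643,-.116,.078]); plan(tip-.173*z,rpy);print(bot.observe()["qpos"].round(2))
E
```

```text
t 5.35 pos [ 0.5269 -0.1181  0.3111] rpy [-3.126 -0.524 -0.052] F [ 0.  -0.1  0.5] w 0.0003
shift now-frame cm [-2.61 -0.75  8.72] goal-frame [-3.09 -0.9   8.54] rot [-0.02   0.056  0.007]
[ 0.47  0.48 -0.44  2.1   1.07  0.16 -2.52]
```

```bash
cat > fit.py <<'E'
from h import *
from scipy.optimize import least_squares
import itertools
Q=np.array([[1.18277391,0.52141704,-0.03626551,1.5995142,0.02121697,1.02107442,-0.1128035],[.66,.31,-.62,2.17,1.06,.16,-2.52],[.47,.48,-.44,2.1,1.07,.16,-2.52]])
s=bot.observe();Q[2]=s["qpos"]
P=np.array([[.1953,-.5937,.4047],[.4832,-.1189,.3813],s["position"]])
E=[[-3.1416,0,.3178],[-3.137,-.631,-.061],s["tool_rot"]]
W=np.array([1,.3,1])
def fk(q,p,sg):
    a=lambda ax,v:R.from_euler(ax,v)
    h,L1,L2,L3,ox,c1,c7,b,y1=p
    r=a('z',sg[0]*q[0]+c1); x=r.apply([ox,y1,0])+[0,0,h]
    r=r*a('y',q[1])*a('z',sg[1]*q[2]); x=x+r.apply([b,0,L1])
    r=r*a('y',q[3]); x=x+r.apply([-b,0,0]); r=r*a('z',sg[2]*q[4]); x=x+r.apply([0,0,L2])
    r=r*a('y',q[5])*a('z',sg[3]*q[6]+c7); return x+r.apply([0,0,L3]),r
def res(p,sg):
    o=[]
    for q,x,e,w in zip(Q,P,E,W):
        X,r=fk(q,p,sg);o+=list(w*(X-x)*10)+list(w*(r.inv()*R.from_euler('xyz',e)).as_rotvec())
    return np.array(o+[.02*p[7],.02*p[8],.02*p[4]])
if __name__=="__main__":
    best=[]
    for sg in itertools.product((1,-1),repeat=4):
      for c7 in(0,1.57,3.14,-1.57):
        try:
          m=least_squares(res,[.3,.4,.4,.15,0,0,c7,0,0],args=(sg,)); best.append((m.cost,sg,m.x))
        except Exception as ex: pass
    best.sort(key=lambda t:t[0])
    for b in best[:4]: print(b[0],b[1],b[2].round(3))
    import pickle;pickle.dump(best[0],open('kin.pkl','wb'))
    for q,x in zip(Q,P): X,r=fk(q,best[0][2],best[0][1]);print(X.round(4),x.round(4),r.as_euler('xyz').round(3))
E
python3 fit.py
```

```text
8.965436285287413e-06 (-1, -1, -1, -1) [ 0.307  0.417  0.363  0.096  0.024 -0.     1.57   0.06  -0.059]
8.96543628528874e-06 (-1, -1, -1, -1) [ 0.307  0.417  0.363  0.096  0.024 -0.     1.57   0.06  -0.059]
8.965436285321523e-06 (-1, -1, -1, -1) [ 0.307  0.417  0.363  0.096  0.024 -0.     1.57   0.06  -0.059]
8.965436285329315e-06 (-1, -1, -1, -1) [ 0.307  0.417  0.363  0.096  0.024 -0.     1.57   0.06  -0.059]
[ 0.1953 -0.5937  0.4047] [ 0.1953 -0.5937  0.4047] [-3.142  0.     0.318]
[ 0.4826 -0.1198  0.3815] [ 0.4832 -0.1189  0.3813] [-3.137 -0.631 -0.063]
[ 0.527  -0.118   0.3111] [ 0.5269 -0.1181  0.3111] [-3.126 -0.524 -0.052]
```

```bash
cat > ik.py <<'E'
from fit import fk
from h import *
import pickle
from scipy.optimize import least_squares
_,sg,pp=pickle.load(open('kin.pkl','rb'))
lo=np.array([-2.91,-.3,-1.5,.17,-1.26,.16,-2.52]);hi=np.array([2.91,2.13,1.42,2.43,4.41,1.93,2.52])
def ik(pos,rpy,n=30,seed=0,q0=None):
    G=R.from_euler('xyz',rpy);rng=np.random.default_rng(seed);out=[]
    for i in range(n):
        s=q0 if q0 is not None and i==0 else rng.uniform(lo,hi)
        s=np.clip(s,lo+.01,hi-.01)
        def f(q):
            X,r=fk(q,pp,sg);return np.r_[(X-pos)*10,(r.inv()*G).as_rotvec(),.003*(q-(lo+hi)/2)/(hi-lo)]
        m=least_squares(f,s,bounds=(lo,hi))
        e=np.abs(f(m.x)[:6]).max()
        if e<.02: out.append((np.min(np.minimum(m.x-lo,hi-m.x)),m.x))
    return sorted(out,key=lambda t:-t[0])
E
python3 - <<'E'
from ik import *
for lean in (.45,.55,.65):
  for yaw in (-.06,1.51,3.08,-1.63):
    rpy=[np.pi,0,0]
    G=R.from_euler('z',-.06)*R.from_euler('y',-lean)*R.from_euler('x',np.pi)*R.from_euler('z',-(yaw+.06)); z=G.apply([0,0,1])
    o=ik(np.array([.643,-.116,.078])-.173*z,G.as_euler('xyz'),12)
    print(lean,yaw,len(o),[ (round(a,2),q.round(2)) for a,q in o[:1]])
E
```

```text
0.45 -0.06 3 [(np.float64(0.0), array([-0.78,  1.26,  1.38,  2.16,  4.41,  1.15, -0.13]))]
0.45 1.51 7 [(np.float64(0.5), array([ 0.79,  0.97, -1.  ,  1.9 ,  1.59,  0.67, -1.19]))]
0.45 3.08 6 [(np.float64(0.49), array([ 0.78,  0.96, -0.98,  1.9 ,  1.58,  0.65,  0.38]))]
0.45 -1.63 5 [(np.float64(0.47), array([ 0.77,  0.94, -0.96,  1.9 ,  1.57,  0.63,  1.95]))]
0.55 -0.06 3 [(np.float64(0.17), array([-0.5 ,  0.74,  0.8 ,  2.21,  4.24,  0.54,  0.33]))]
0.55 1.51 7 [(np.float64(0.44), array([ 0.85,  1.02, -1.06,  1.97,  1.85,  0.71, -1.38]))]
0.55 3.08 7 [(np.float64(0.46), array([ 0.81,  0.96, -0.99,  1.97,  1.84,  0.64,  0.15]))]
0.55 -1.63 6 [(np.float64(0.39), array([ 0.75,  0.89, -0.89,  1.99,  1.83,  0.55,  1.67]))]
0.65 -0.06 3 [(np.float64(0.2), array([-0.12,  0.62,  0.27,  2.23,  3.57,  0.37,  1.11]))]
0.65 1.51 7 [(np.float64(0.4), array([ 0.89,  1.07, -1.1 ,  2.03,  2.09,  0.75, -1.54]))]
0.65 3.08 7 [(np.float64(0.38), array([ 0.82,  0.97, -0.98,  2.05,  2.11,  0.64, -0.09]))]
0.65 -1.63 6 [(np.float64(0.3), array([ 0.65,  0.8 , -0.72,  2.08,  2.24,  0.46,  1.19]))]
```

Request:
arm_command(deltas=[[[0,0,-0.3],[0,0,-0.13],0],[[0,0,-0.3],[0,0,-0.13],0],[[0,0,-0.3],[0,0,-0.13],0],[[0,0,0],[0,0,-0.13],0],[[0,0,0],[0,0,-0.13],0],[[0,0,0],[0,0,-0.13],0],[[0,0,0],[0,0,-0.13],0],[[0,0,0],[0,0,-0.13],0],[[0,0,0],[0,0,-0.13],0],[[0,0,0],[0,0,-0.13],0],[[0,0,0],[0,0,-0.13],0],[[0,0,0],[0,0,-0.14],0],[[0,0,0],[0,0,0],0]])

```text
clock: 6.65
position: [0.5223, -0.1186, 0.3197]
tool_rot: [2.616, -0.012, 1.528]
force: [-0.0, -0.2, 0.1]
grip_width: -0.0003
finger_force: 0.0
```

```bash
cat >> h.py <<'E'
def leanR(lean,yaw=1.51,d=-.06): return R.from_euler('z',d)*R.from_euler('y',-lean)*R.from_euler('x',np.pi)*R.from_euler('z',-(yaw-d))
E
python3 - <<'E'
from h import *
G=leanR(.57); z=G.apply([0,0,1])
tip=np.array([.643,-.116,.078]); plan(tip-.173*z,G.as_euler('xyz'));print(bot.observe()["qpos"].round(2)); print(G.as_matrix().round(2))
E
```

```text
t 6.65 pos [ 0.5223 -0.1186  0.3197] rpy [ 2.616 -0.012  1.528] F [-0.  -0.2  0.1] w -0.0003
shift now-frame cm [ 0.82 -2.48  9.68] goal-frame [ 0.98 -2.91  9.54] rot [-0.044 -0.019  0.009]
[ 0.74  0.53 -0.8   2.09  1.27  0.34 -1.09]
[[ 0.06  0.84  0.54]
 [ 1.   -0.05 -0.03]
 [ 0.    0.54 -0.84]]
```

Request:
arm_command(deltas=[[[0.3,-0.8,0],[-0.02,-0.01,0],0],[[0.3,-1,1],[-0.02,-0.01,0],0],[[0.3,-1,2],[0,0,0],0],[[0,0,2],[0,0,0],0],[[0,0,2],[0,0,0],0],[[0,0,1.5],[0,0,0],0],[[0,0,1],[0,0,0],0],[[0,0,0],[0,0,0],0]])

```text
clock: 7.45
position: [0.5502, -0.1116, 0.2252]
tool_rot: [2.579, 0.001, 1.513]
force: [-0.2, -0.3, 1.3]
grip_width: 0.0001
finger_force: 0.0
```

```bash
python3 - <<'E'
from h import *
s=bot.observe();f={n:bot.grab_frame(n) for n in("side","top")}
z=R.from_euler('xyz',s["tool_rot"]).apply([0,0,1]);print("tip",(s["position"]+.173*z).round(4),s["force"].round(1))
for k in ("drum_axis","handle_mid","lever_tab"):
    m=[bot.mark_of(k,f[n]) for n in f]
    for n,x in zip(f,m):
        if x: print(k,n,round(x[0]["p"],2),atz(x[0]["at"],f[n],Z[k]).round(4))
cv2.imwrite('pics/s2.png',cv2.vconcat([cv2.resize(cv2.cvtColor(f["side"]["frame"],4)[150:275,220:420],(480,300),interpolation=2),cv2.resize(cv2.cvtColor(f["top"]["frame"],4)[140:265,300:500],(480,300),interpolation=2)]))
E
```

```text
tip [ 0.6422 -0.117   0.0788] [-0.2 -0.3  1.3]
drum_axis side 0.83 [ 0.559  -0.1195  0.066 ]
handle_mid side 0.74 [ 0.5053 -0.1807  0.095 ]
lever_tab side 0.72 [ 0.6489 -0.1446  0.078 ]
lever_tab top 0.51 [ 0.6532 -0.1627  0.078 ]
```

View pics/s2.png

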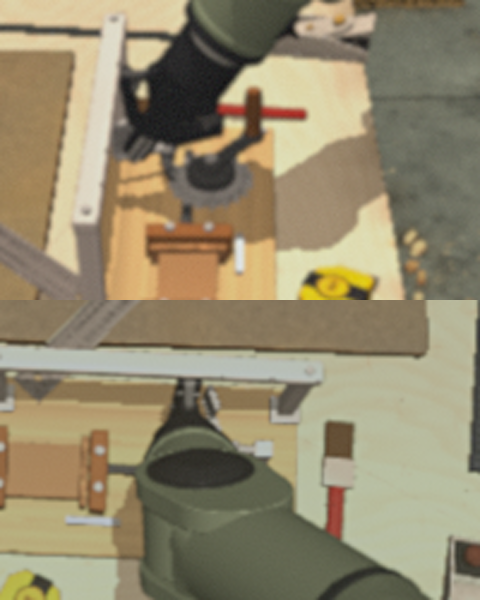

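Request:
arm_command(deltas=[[[-0.6,0,0],[0,0,0],0],[[-0.6,0,0],[0,0,0],0],[[-0.6,0,0],[0,0,0],0],[[-0.5,0,0],[0,0,0],0],[[-0.5,0,0],[0,0,0],0],[[-0.5,0,0],[0,0,0],0],[[-0.5,0,0],[0,0,0],0],[[-0.4,0,0],[0,0,0],0],[[0,0,0],[0,0,0],0],[[0,0,0],[0,0,0],0]])

```text
clock: 8.85
position: [0.5478, -0.1537, 0.2259]
tool_rot: [2.578, 0.003, 1.515]
force: [0.2, -1.6, -0.2]
grip_width: -0.0001
finger_force: 0.0
```

```bash
cat > look.py <<'E'
from h import *
import sys
s=bot.observe();f={n:bot.grab_frame(n) for n in("side","top")}
z=R.from_euler('xyz',s["tool_rot"]).apply([0,0,1]);print(s["clock"],"tip",(s["position"]+.173*z).round(4),s["force"].round(1))
for k in ("drum_axis","handle_mid","lever_tab","pawl_tip"):
    for n in f:
        x=bot.mark_of(k,f[n])
        if x: print(k,n,round(x[0]["p"],2),atz(x[0]["at"],f[n],Z[k]).round(4))
cv2.imwrite('pics/%s.png'%sys.argv[1],cv2.vconcat([cv2.resize(cv2.cvtColor(f["side"]["frame"],4)[150:275,220:420],(480,300),interpolation=2),cv2.resize(cv2.cvtColor(f["top"]["frame"],4)[140:265,300:500],(480,300),interpolation=2)]))
E
python3 look.py s3
```

```text
8.85 tip [ 0.64   -0.1593  0.0796] [ 0.2 -1.6 -0.2]
drum_axis side 0.8 [ 0.5541 -0.1215  0.066 ]
drum_axis top 0.87 [ 0.5596 -0.1148  0.066 ]
handle_mid side 0.62 [ 0.5046 -0.1723  0.095 ]
lever_tab side 0.81 [ 0.6516 -0.1853  0.078 ]
lever_tab top 0.45 [ 0.6461 -0.1867  0.078 ]
pawl_tip side 0.42 [ 0.6098 -0.1148  0.046 ]
pawl_tip top 0.35 [0.6269 0.3323 0.046 ]
```

View pics/s3.png

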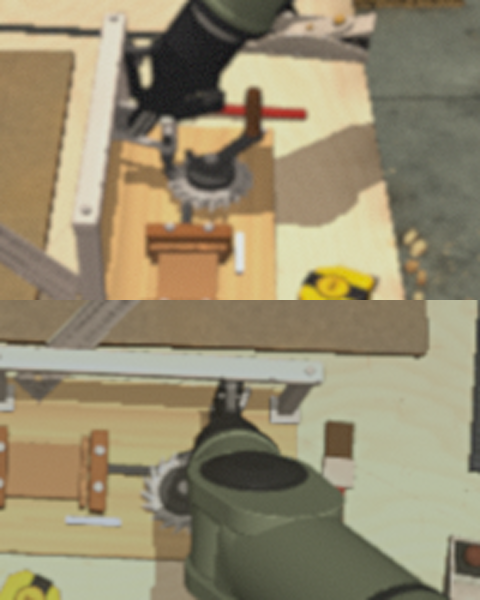

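Request:
arm_command(deltas=[[[-0.3,0,0],[0,0,0],0],[[-0.3,0,0],[0,0,0],0],[[0,0,0],[0,0,0],0],[[0.8,0,0],[0,0,0],0],[[0.5,0,-1],[0,0,0],0],[[0,0,-3],[0,0,0],0],[[0,0,-3],[0,0,0],0],[[0,0,-3],[0,0,0],0],[[0,0,0],[0,0,0],0]])

```text
clock: 10.25
position: [0.4939, -0.1427, 0.3139]
tool_rot: [2.575, 0.004, 1.515]
force: [0.3, -0.9, -0.3]
grip_width: -0.0001
finger_force: 0.0
```

```bash
python3 - <<'E'
from ik import *
s=bot.observe();q0=s["qpos"];print(s["clock"],s["position"],s["tool_rot"],s["force"].round(1),q0.round(2))
ax=np.array([.5585,-.1185]);a0=np.arctan2(-.052,-.050)
for lean in(0,.15,.3):
  for yaw in (1.0,1.51,2.0,.3):
    G=leanR(lean,yaw,-.06);z=G.apply([0,0,1]);q=q0;o=[]
    for d in (0,-.1,.5,1,1.4):
        h=np.r_[ax+.07*np.array([np.cos(a0-d),np.sin(a0-d)]),.098]
        r=ik(h-.155*z,G.as_euler('xyz'),1,q0=q)
        if r: q=r[0][1];o.append(round(r[0][0],2))
        else:o.append(None)
    print(lean,yaw,o,q.round(2))
E
python3 look.py s4
```

```text
10.25 [ 0.4938897  -0.14265456  0.31385628] [2.57477192 0.00444398 1.5145555 ] [ 0.3 -0.9 -0.3] [ 0.67  0.47 -0.61  2.16  1.54  0.19 -1.35]
0 1.0 [np.float64(0.49), np.float64(0.51), np.float64(0.41), np.float64(0.38), np.float64(0.4)] [ 0.58  0.68 -0.7   2.03  0.7   0.68 -1.16]
0 1.51 [np.float64(0.5), np.float64(0.52), np.float64(0.42), np.float64(0.39), np.float64(0.41)] [ 0.63  0.72 -0.78  2.02  0.78  0.73 -0.71]
0 2.0 [np.float64(0.51), np.float64(0.53), np.float64(0.43), np.float64(0.4), np.float64(0.42)] [ 0.67  0.75 -0.84  2.01  0.83  0.76 -0.26]
0 0.3 [np.float64(0.47), np.float64(0.49), np.float64(0.39), np.float64(0.36), np.float64(0.38)] [ 0.46  0.62 -0.54  2.05  0.55  0.61 -1.73]
0.15 1.0 [np.float64(0.4), np.float64(0.42), np.float64(0.33), np.float64(0.3), np.float64(0.31)] [ 0.76  0.76 -0.93  2.12  1.12  0.67 -1.51]
0.15 1.51 [np.float64(0.41), np.float64(0.43), np.float64(0.33), np.float64(0.3), np.float64(0.32)] [ 0.78  0.78 -0.97  2.11  1.15  0.7  -1.01]
0.15 2.0 [np.float64(0.41), np.float64(0.43), np.float64(0.34), np.float64(0.3), np.float64(0.32)] [ 0.8   0.8  
[... 414 characters left out ...]
)] [ 0.9   0.86 -1.11  2.21  1.52  0.73 -1.31]
0.3 2.0 [np.float64(0.32), np.float64(0.34), np.float64(0.24), np.float64(0.21), np.float64(0.22)] [ 0.9   0.86 -1.11  2.21  1.52  0.73 -0.82]
0.3 0.3 [np.float64(0.3), np.float64(0.32), np.float64(0.17), np.float64(0.05), np.float64(0.0)] [ 0.9   0.87 -1.11  2.21  1.52  0.74 -2.52]
10.25 tip [ 0.5866 -0.1485  0.1679] [ 0.3 -0.9 -0.3]
drum_axis side 0.59 [ 0.5536 -0.1207  0.066 ]
drum_axis top 0.63 [ 0.5657 -0.1244  0.066 ]
handle_mid side 0.44 [ 0.5078 -0.1649  0.095 ]
lever_tab side 0.58 [ 0.6515 -0.1761  0.078 ]
lever_tab top 0.5 [ 0.6536 -0.1877  0.078 ]
pawl_tip side 0.56 [ 0.6039 -0.115   0.046 ]
pawl_tip top 0.53 [ 0.5947 -0.1191  0.046 ]
```

View pics/s4.png

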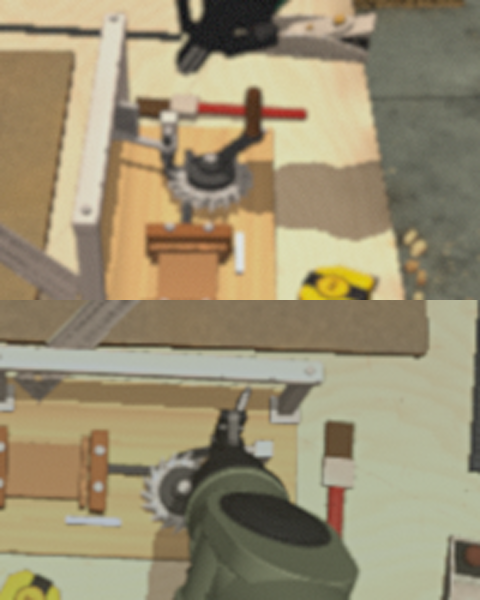

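```bash
python3 - <<'E'
from h import *
plan([.5085,-.1705,.33],[np.pi,0,1.0])
E
```

```text
t 10.75 pos [ 0.495  -0.1433  0.31  ] rpy [2.579e+00 2.000e-03 1.515e+00] F [ 0.4  0.4 -0.2] w 0.0002
shift now-frame cm [-2.64  2.33 -0.89] goal-frame [-1.56  2.6  -2.  ] rot [ 0.55  -0.143  0.502]
```

Request:
arm_command(deltas=[[[-1.3,1.2,-0.5],[0,0,0],0],[[-1.3,1.1,-0.4],[0,0,0],0],[[0,0,0],[0.078,-0.02,0.072],6],[[0,0,0],[0.078,-0.02,0.072],6],[[0,0,0],[0.078,-0.02,0.072],6],[[0,0,0],[0.078,-0.02,0.072],6],[[0,0,0],[0.078,-0.02,0.072],6],[[0,0,0],[0.078,-0.02,0.072],6],[[0,0,0],[0.078,-0.02,0.072],6],[[0,0,0],[0,0,0],6],[[0,0,0],[0,0,0],6]])

```text
clock: 11.85
position: [0.5072, -0.1681, 0.3285]
tool_rot: [3.136, -0.004, 1.001]
force: [-0.3, -0.4, -0.4]
grip_width: 0.0598
finger_force: 0.0
```

```bash
python3 - <<'E'
from h import *
f={n:bot.grab_frame(n) for n in("side","top")}
m=[bot.mark_of("handle_mid",f[n]) for n in f]
for n,x in zip(f,m):
    if x: print(n,x[0]["p"],x[0]["at"],atz(x[0]["at"],f[n],.095).round(4))
print(bot.observe()["qpos"].round(2))
plan([.5085,-.1705,.33],[np.pi,0,1.0]);plan([.5085,-.1705,.253],[np.pi,0,1.0])
cv2.imwrite('pics/s5.png',cv2.resize(cv2.cvtColor(f["side"]["frame"],4)[130:255,240:400],(640,500),interpolation=2))
E
```

```text
side 0.7 [325.5, 195.5] [ 0.5105 -0.1746  0.095 ]
[ 0.8   0.6  -0.82  1.88  0.55  0.9  -0.86]
t 12.05 pos [ 0.507  -0.1681  0.3288] rpy [ 3.136 -0.004  1.   ] F [-0.2  0.9  0.6] w 0.0602
shift now-frame cm [-0.12  0.26 -0.12] goal-frame [-0.12  0.26 -0.12] rot [ 0.005 -0.004 -0.   ]
t 12.05 pos [ 0.507  -0.1681  0.3288] rpy [ 3.136 -0.004  1.   ] F [-0.2  0.9  0.6] w 0.0602
shift now-frame cm [-0.14  0.22  7.58] goal-frame [-0.12  0.26  7.58] rot [ 0.005 -0.004 -0.   ]
```

View pics/s5.png

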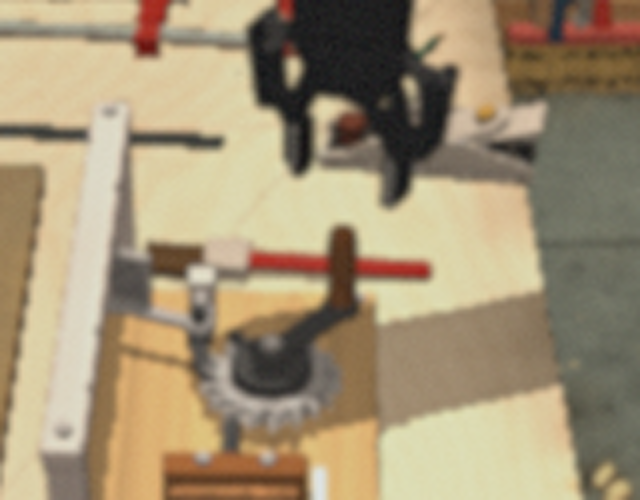

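Request:
arm_command(deltas=[[[-0.1,0.2,1.5],[0,0,0],6],[[0,0.1,2],[0,0,0],6],[[0,0,2],[0,0,0],6],[[0,0,1.5],[0,0,0],6],[[0,0,0.5],[0,0,0],6],[[0,0,0],[0,0,0],4],[[0,0,0],[0,0,0],3],[[0,0,0],[0,0,0],2],[[0,0,0],[0,0,0],1],[[0,0,0],[0,0,0],1],[[0,0,0],[0,0,0],1]], newtons=50)

```text
clock: 13.15
position: [0.5101, -0.1708, 0.2547]
tool_rot: [3.135, -0.004, 0.998]
force: [2.5, -1.5, 6.6]
grip_width: 0.0183
finger_force: 48.7
```

```bash
python3 - <<'E'
from h import *
s=bot.observe();print(s["clock"],s["position"].round(4),s["force"].round(1),s["moment"].round(2),s["grip_width"],s["finger_force"])
f=bot.grab_frame("top");x=bot.mark_of("drum_axis",f);print(x and (x[0]["p"],atz(x[0]["at"],f,.066)))
p=s["position"][:2];ax=np.array([.5585,-.1190]);r=p-ax;print(r,np.hypot(*r),np.arctan2(r[1],r[0]))
E
```

```text
13.15 [ 0.5101 -0.1708  0.2547] [ 2.5 -1.5  6.6] [-0.46 -0.47 -0.01] 0.01832377152527337 48.67286682128906
(0.68, array([ 0.55911952, -0.11761326,  0.066     ]))
[-0.04842289 -0.05178157] 0.07089503852457217 -2.3226887652715202
```

```bash
cat > arc.py <<'E'
from h import *
import sys
ax=np.array([float(sys.argv[1]),float(sys.argv[2])]);d=[float(v) for v in sys.argv[3].split(',')]  # drum angles
s=bot.observe();Rm=R.from_euler('xyz',s["tool_rot"]);p=s["position"]
h=p[:2]-ax;a=np.arctan2(h[1],h[0]);rad=np.hypot(*h);d0=-(a+2.328);print("t",s["clock"],"drum est",d0.round(3),"r",rad.round(4),"F",s["force"].round(1),s["grip_width"].round(4))
P=[p[:2]]+[ax+.0706*np.array([np.cos(-2.328-x),np.sin(-2.328-x)]) for x in d]
for x,u,v in zip(d,P,P[1:]): print(x,Rm.inv().apply(np.r_[(v-u)*100,0]).round(2))
E
python3 arc.py .5585 -.1195 -.03,-.06,-.09,-.12,-.15,-.1,-.05,0,.1,.2,.3,.4
```

```text
Traceback (most recent call last):
  File "arc.py", line 5, in <module>
    h=p[:2]-ax;a=np.arctan2(h[1],h[0]);rad=np.hypot(*h);d0=-(a+2.328);print("t",s["clock"],"drum est",d0.round(3),"r",rad.round(4),"F",s["force"].round(1),s["grip_width"].round(4))
                                                                                                                                                           ^^^^^^^^^^^^^^^^^^^^^
AttributeError: 'float' object has no attribute 'round'
```

```bash
sed -i 's/,s\["grip_width"\].round(4))/,s["grip_width"])/' arc.py
python3 arc.py .5585 -.1195 -.03,-.06,-.09,-.12,-.15,-.1,-.05,0,.1,.2,.3,.4
```

```text
t 13.25 drum est -0.0 r 0.0706 F [ 2.7 -3.   7.7] 0.018703768379977042
-0.03 [-0.04  0.2   0.  ]
-0.06 [-0.03  0.21  0.  ]
-0.09 [-0.02  0.21  0.  ]
-0.12 [-0.02  0.21  0.  ]
-0.15 [-0.01  0.21  0.  ]
-0.1 [ 0.02 -0.35 -0.  ]
-0.05 [ 0.04 -0.35 -0.  ]
0.0 [ 0.06 -0.35 -0.  ]
0.1 [ 0.16 -0.69 -0.  ]
0.2 [ 0.23 -0.67 -0.  ]
0.3 [ 0.3  -0.64 -0.  ]
0.4 [ 0.36 -0.61 -0.  ]
```

Wind forward about 0.18 rad.

Request:
arm_command(deltas=[[[-0.03,0.2,0],[0,0,0],1],[[-0.03,0.2,0],[0,0,0],1],[[-0.02,0.2,0],[0,0,0],1],[[-0.02,0.2,0],[0,0,0],1],[[-0.01,0.2,0],[0,0,0],1],[[0,0.2,0],[0,0,0],1],[[0,0.1,0],[0,0,0],1],[[0,0,0],[0,0,0],1],[[0,0,0],[0,0,0],1],[[0,0,0],[0,0,0],1]])

```text
clock: 14.25
position: [0.5198, -0.1783, 0.2546]
tool_rot: [3.137, -0.003, 0.998]
force: [-3.8, 0.7, 12.6]
grip_width: 0.0188
finger_force: 49.3
```

```bash
python3 arc.py .5585 -.1195 -.15,-.1,-.05,0,.05,.1,.15,.2,.25,.3,.35,.4; python3 look.py s6
```

```text
t 14.25 drum est -0.176 r 0.0704 F [-3.8  0.7 12.6] 0.018784608438447016
-0.15 [-0.02 -0.18 -0.  ]
-0.1 [ 0.02 -0.35 -0.  ]
-0.05 [ 0.04 -0.35 -0.  ]
0.0 [ 0.06 -0.35 -0.  ]
0.05 [ 0.07 -0.35 -0.  ]
0.1 [ 0.09 -0.34 -0.  ]
0.15 [ 0.11 -0.34 -0.  ]
0.2 [ 0.12 -0.33 -0.  ]
0.25 [ 0.14 -0.32 -0.  ]
0.3 [ 0.16 -0.32 -0.  ]
0.35 [ 0.17 -0.31 -0.  ]
0.4 [ 0.19 -0.3  -0.  ]
14.25 tip [ 0.5208 -0.1782  0.0816] [-3.8  0.7 12.6]
drum_axis side 0.8 [ 0.5538 -0.1092  0.066 ]
drum_axis top 0.73 [ 0.5633 -0.1247  0.066 ]
handle_mid side 0.47 [ 0.5142 -0.1943  0.095 ]
lever_tab side 0.64 [ 0.6483 -0.1915  0.078 ]
lever_tab top 0.4 [ 0.6563 -0.1849  0.078 ]
pawl_tip side 0.38 [ 0.6256 -0.1188  0.046 ]
pawl_tip top 0.61 [ 0.6181 -0.1208  0.046 ]
```

View pics/s6.png

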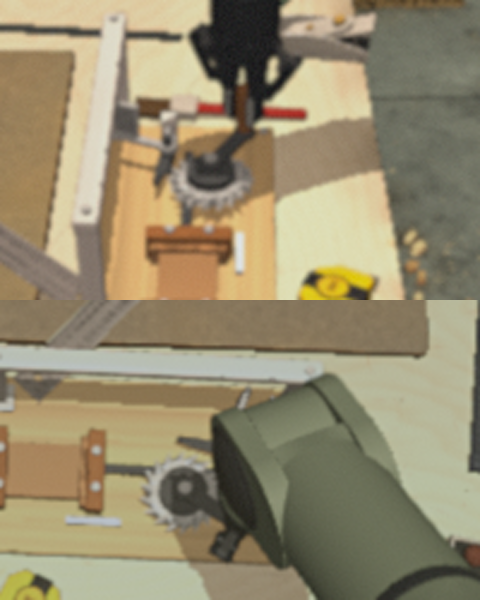

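Request:
arm_command(deltas=[[[0,-0.2,0],[0,0,0],1],[[0.02,-0.35,0],[0,0,0],1],[[0.04,-0.35,0],[0,0,0],1],[[0.06,-0.35,0],[0,0,0],1],[[0.07,-0.35,0],[0,0,0],1],[[0.09,-0.34,0],[0,0,0],1],[[0.11,-0.34,0],[0,0,0],1],[[0.12,-0.33,0],[0,0,0],1],[[0.14,-0.32,0],[0,0,0],1],[[0.16,-0.32,0],[0,0,0],1],[[0.17,-0.31,0],[0,0,0],1],[[0.19,-0.3,0],[0,0,0],1],[[0,0,0],[0,0,0],1]])

```text
clock: 16.05
position: [0.4937, -0.147, 0.2546]
tool_rot: [3.137, -0.004, 0.999]
force: [-3.9, 2.6, 14.8]
grip_width: 0.019
finger_force: 49.5
```

```bash
python3 arc.py .5585 -.1195 .45,.5,.55,.6,.65,.7,.75,.8,.85,.9,.95,1.0,1.05,1.1,1.15,1.2,1.25,1.3,1.35,1.4
```

```text
t 16.05 drum est 0.412 r 0.0704 F [-3.9  2.6 14.8] 0.01899381404267472
0.45 [ 0.14 -0.23 -0.  ]
0.5 [ 0.22 -0.28 -0.  ]
0.55 [ 0.23 -0.27 -0.  ]
0.6 [ 0.24 -0.26 -0.  ]
0.65 [ 0.26 -0.24 -0.  ]
0.7 [ 0.27 -0.23 -0.  ]
0.75 [ 0.28 -0.22  0.  ]
0.8 [ 0.29 -0.2   0.  ]
0.85 [ 0.3  -0.19  0.  ]
0.9 [ 0.31 -0.17  0.  ]
0.95 [ 0.32 -0.16  0.  ]
1.0 [ 0.32 -0.14  0.  ]
1.05 [ 0.33 -0.12  0.  ]
1.1 [ 0.34 -0.11  0.  ]
1.15 [ 0.34 -0.09  0.  ]
1.2 [ 0.35 -0.07  0.  ]
1.25 [ 0.35 -0.06  0.  ]
1.3 [ 0.35 -0.04  0.  ]
1.35 [ 0.35 -0.02  0.  ]
1.4 [ 0.35 -0.    0.  ]
```

Request:
arm_command(deltas=[[[0.14,-0.23,0],[0,0,0],1],[[0.22,-0.28,0],[0,0,0],1],[[0.23,-0.27,0],[0,0,0],1],[[0.24,-0.26,0],[0,0,0],1],[[0.26,-0.24,0],[0,0,0],1],[[0.27,-0.23,0],[0,0,0],1],[[0.28,-0.22,0],[0,0,0],1],[[0.29,-0.2,0],[0,0,0],1],[[0.3,-0.19,0],[0,0,0],1],[[0.31,-0.17,0],[0,0,0],1],[[0.32,-0.16,0],[0,0,0],1],[[0.32,-0.14,0],[0,0,0],1],[[0.33,-0.12,0],[0,0,0],1],[[0.34,-0.11,0],[0,0,0],1],[[0.34,-0.09,0],[0,0,0],1],[[0.35,-0.07,0],[0,0,0],1],[[0.35,-0.06,0],[0,0,0],1],[[0,0,0],[0,0,0],1]])

```text
clock: 17.85
position: [0.495, -0.0891, 0.2546]
tool_rot: [3.137, -0.005, 0.999]
force: [-0.7, 4.4, 12.7]
grip_width: 0.0191
finger_force: 49.2
```

```bash
python3 arc.py .5585 -.1195 1.3,1.35,1.4
```

```text
t 17.85 drum est -5.023 r 0.0704 F [-0.7  4.4 12.7] 0.019144716189864904
1.3 [ 0.28 -0.05  0.  ]
1.35 [ 0.35 -0.02  0.  ]
1.4 [ 0.35 -0.    0.  ]
```

Request:
arm_command(deltas=[[[0.28,-0.05,0],[0,0,0],1],[[0.25,-0.02,0],[0,0,0],1],[[0.2,0,0],[0,0,0],1],[[0.2,0,0],[0,0,0],1],[[0.1,0.01,0],[0,0,0],1],[[0,0,0],[0,0,0],1],[[0,0,0],[0,0,0],1]])

```text
clock: 18.55
position: [0.4994, -0.0816, 0.2546]
tool_rot: [3.137, -0.002, 0.998]
force: [-7.4, -3.8, 17.8]
grip_width: 0.0186
finger_force: 49.8
```

```bash
python3 arc.py .5585 -.1195 1.45
```

```text
t 18.55 drum est -4.899 r 0.0702 F [-7.4 -3.8 17.8] 0.018616729064379146
1.45 [ 0.47 -0.02  0.  ]
```

Request:
arm_command(deltas=[[[0,0,0],[0,0,0],2.2],[[0,0,0],[0,0,0],3],[[0,0,0],[0,0,0],4.5],[[0,0,0],[0,0,0],5],[[0,0,0],[0,0,0],5],[[0,0,-1],[0,0,0],5],[[0,0,-2],[0,0,0],5],[[0,0,-3],[0,0,0],5],[[0,0,-4],[0,0,0],5],[[0,0,-4],[0,0,0],5],[[0,0,0],[0,0,0],5],[[0,0,0],[0,0,0],5]])

```text
clock: 19.75
position: [0.4989, -0.0814, 0.3948]
tool_rot: [3.136, -0.004, 0.998]
force: [0.4, -0.5, -0.8]
grip_width: 0.05
finger_force: 0.0
```

```bash
python3 look.py s7
```

```text
19.75 tip [ 0.5001 -0.0814  0.2218] [ 0.4 -0.5 -0.8]
drum_axis side 0.83 [ 0.5575 -0.1174  0.066 ]
handle_mid side 0.48 [ 0.5459 -0.178   0.095 ]
lever_tab side 0.65 [ 0.6431 -0.1834  0.078 ]
pawl_tip side 0.49 [ 0.6277 -0.1192  0.046 ]
```

View pics/s7.png

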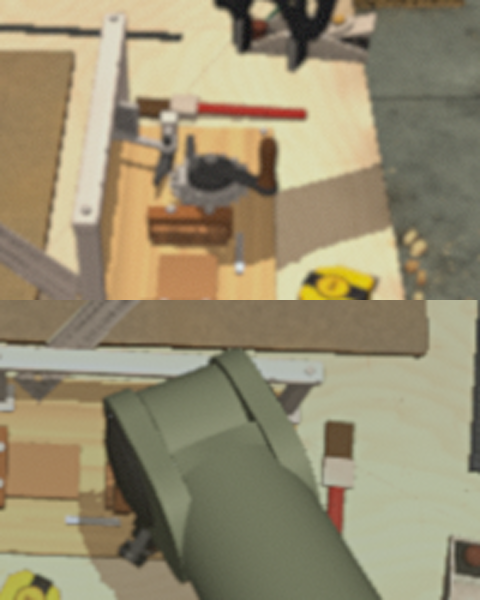

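```bash
python3 - <<'E'
from h import *
f=bot.grab_frame("side");
for d in (1.2,1.4): print(d,proj([.5585+.07*np.cos(-2.328-d),-.1195+.07*np.sin(-2.328-d),.095],f))
print("seen",atz((330.4,218.8),f,.095)); print(bot.job_done())
E
```

```text
1.2 [333.52900175 214.72256592]
1.4 [331.15386747 217.83704215]
seen [ 0.5022449  -0.07697905  0.095     ]
the job is handed in; nothing more can be done
None
```

The job is handed in, but no verdict came back. The lever is off, I eased the drum back by hand to about 1.4 rad (by camera) with the jaw open, and the crank is released with the arm clear; the block and bystanders were not measured at the end.

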